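# Close up the cricket keepsake case

## Robot

A 6-joint arm with a two-finger parallel gripper is mounted at the origin on the work surface. World frame = base frame: x ahead of the robot, y to its left, z up, the work surface at z = 0. Lengths are in m, angles in rad, forces in N, time in s.
With the tool pointing down it reaches from about 0.275 to 0.75 m from the base axis. Payload 10.2 kg.
Tool frame: the origin (TCP) lies between the finger pads; the fingertips stand 19 mm ahead of it and the grasp point (between the pads) is the TCP (env.tips_ahead is the distance from the TCP to the fingertips, in m); z points along the fingers, y is the line along which they close (so a half turn about z gives the same grasp; the last joint's range is limited). The gripper opens to 88 mm and grips with 3 to 60 N. Pads are 18 mm wide; open, the fingers measure 123 mm over their backs; the gripper's body (75 mm by 187 mm) begins 45 mm behind the grasp point.
Start: joints at [-1.516, 0.313, 1.498, -0, 1.331, -0.223], TCP at [0.144, -0.505, 0.258] pointing down, gripper open.
Joint ranges: [-2.94, 2.94], [-0.97, 2.17], [0.19, 2.56], [-1.23, 4.37], [0.02, 3.11], [-2.88, 2.88]. Speed limits (rad/s): [2.39, 2.39, 3.01, 3.14, 3.14, 3.14].

## Interface

Orientations are given as a unit quaternion [x, y, z, w].
In Python, from plant import env gives the robot as it stands.
- The arm moves only by the tool play_rows, never from a script. Its argument "motion" is a list of rows, each an object of numbers: "x", "y", "z": the shift along the tool's x, y, z in cm; "rx", "ry", "rz": the turn, a rotation vector about the tool's x, y, z in rad; "grip": the gripper command: -1 is fully open, 1 is shut, values between are in proportion. A call has 1 to 20 rows; each row shifts and turns the commanded pose from where the row before left it, along the tool's axes as they then stand; what a row does not reach is not made up. A row lasts 1/10 s, in which the tool goes at most 50 mm and 8.59 degrees, less where a joint would pass 70% of its speed; a pose out of reach is approached as far as the arm can. A call with a gripper value outside its range is refused whole. The fingers move at their own pace and stop on an object; "squeeze" is the grip in N (left out, the last holds). Time passes only in rows, so rows that do not move let the fingers close. It gives the time, the measured TCP pose, the force, the opening and the grip force at its end, in the units of the state.
- env.get_state(): the state, without advancing time (a new reading comes with each control period).
- env.snapshot(name): name is "scene" or "side" or "wrist"; returns the picture (420x560x3 uint8, red, green, blue); there is no depth.
- env.camera_info(name): a dict with "K" (3x3 intrinsics, pixels), "extrinsics" (4x4, takes a point from world to camera coordinates). Camera axes: x right, y up, looking along -z (the intrinsics and any distortion apply to the point x, -y, -z); pixel columns grow to the right and rows downward; lengths in m; the calibration is good to about 2 mm. A picture is of the moment at which its call begins: read the wrist's pose just before it. camera_info takes no time and is no camera call; for the wrist camera it gives the pose at the moment of the call.
- env.job_done(): hands the job in; it is judged then, once.
The state is a dict: "clock": time; "joint_positions": joint angles; "joint_velocities": joint speeds; "tau": joint torques, N m; "tcp_pos": TCP position; "tcp_rot": TCP orientation; "contact_force": force on the tool from outside, world axes, zero at the start; "wrist_torque": the same for the moment, N m; "opening": finger opening in m; "grip_force": force on a finger pad.
Only numpy, scipy, OpenCV 4.12 (cv2) and the standard library are available. Lean on these libraries where they do the work, as an engineer would, in place of code of your own. Each camera call takes 0.05 s, during which the arm holds its last target. There are 200 camera calls.

## Task

Close up the oak keepsake case using only pushes of the fingertips: push its drawer fully home, swing its lid down until it is fully shut, and only when the lid is shut slide the brass bolt on top of the lid all the way across into its keeper. Be gentle and do not slam anything; do not pick anything up, and leave the bails, the balls, the bowl and the other things on the surface where they are.

Things in the scene. Friction and masses are not known exactly. Their poses are not given: they have to be found in the camera images.
- case: Fixed oak case, 130 deep (x), 240 wide (y), 110 high without lid. Origin: centre of its underside, on the table; +x to its back (hinge side, away from the robot), +y to its left end, z up; turned up to 0.3 rad. The drawer, in the lower half, slides out of the front (-x); above it an open-topped compartment holds two loose bails, well below the lid.
- drawer (a joint): How far the drawer is out, m: 0 = fully home, 0.07 = stop; starts 0.03 to 0.055 out. Slides along the case's x with about 1.5 N friction, stays where left. No handle.
- drawer_face (a point): Centre of the drawer front's outer face (moves with the drawer). The front is a flat oak panel 236 wide (case y) and 56 high (5 to 61 above the table), this point 34 above the table, marked by a brass-rimmed dark disc standing 2 off the face. With the drawer home this point is at x = -77 in the case's frame.
- lid (a joint): Lid angle, rad: 0 = shut (level on the case), about 1.57 = upright; starts 1.15 to 1.5, stop at 1.7. Stiff hinge (0.3 N m friction): the lid stays at any angle and must be pushed all the way down.
- lid_hinge (a point): Middle of the lid's hinge line, on the top rear edge of the case (case frame x = +65, y = 0, z = 110); the hinge axis is the case's y. It does not move.
- lid_edge (a point): Middle of the lid's free edge, on its outer (upper) face. Lid: flat oak panel 10 thick, 240 wide (case y), reaching 142 from the hinge line; its underside passes through the hinge line. Open, the outer face looks to the case's back (+x); shut, it is on top, 120 above the table.
- bolt (a joint): How far the bolt has slid, m: 0 = drawn back, 0.03 = stop, fully across in the keeper; starts 0 to 0.006. Slides toward the case's +y with about 1.2 N friction, stays where left. It rides on the lid.
- bolt_stub (a point): Centre of the top of the bolt's brass thumb stub, 18 (case x) by 12 (case y), top 24 above the lid's outer face, 110 from the hinge line along the lid; at bolt 0 at case y = 65. It stands on the flat bolt bar, 6 thick, 12 wide, that lies on the lid along case y from 35 behind the stub to 50 ahead; 9 high guide straps cross the bar 20 behind and 35 ahead of the stub at bolt 0.
- keeper (a point): Centre of the brass keeper loop fixed on the left (+y) end of the case, into which the bolt end slides; loop 28 (x) by 20 (y), its top 138 above the table.
- case_bail0: Turned pale wooden bail, 109 long, 15 thick, lying along its x axis; origin centre of its underside. In the case's upper compartment.
- case_bail1: Turned pale wooden bail, 109 long, 15 thick, lying along its x axis; origin centre of its underside. In the case's upper compartment.
- bail0: Turned pale wooden bail, 109 long, 15 thick, lying along its x axis; origin centre of its underside. On the table, front left of the case.
- bail1: Turned pale wooden bail, 109 long, 15 thick, lying along its x axis; origin centre of its underside. On the table, front left of the case.
- bowl: White ceramic bowl, 156 across, 60 high, left of the case, holding the red ball; origin centre of its underside.
- red_ball_center (a point): Centre of the scuffed red ball, 71 across, in the bowl; its top about 76 above the table.
- stand: Dark wooden ring stand, 60 across, 14 high, right and front of the case; origin centre of its underside.
- practice_ball_center (a point): Centre of the yellow practice ball, 72 across, sitting in the ring stand; its top about 79 above the table.
- cone: Grey grip cone, 68 across the foot, 156 high, upright right of the case; origin centre of its underside.
- clip: Spring clip on a 50 by 36 foot, pinching a bail upright, 117 high over all, right of the case; origin centre of its underside.

How it is judged:
On the way, in this order (a step that is already met when the one before it is completed fails the run):
1. the lid is fully shut, the bolt still drawn back (value of joint lid below 0.04 rad and value of joint bolt below 0.012 m), for 0.1 s.
2. the bolt is across in its keeper (value of joint bolt above 0.026 m and value of joint lid below 0.04 rad), for 0.1 s.
At the end, for the whole second after the job is handed in: The drawer is within 4 mm of fully home, the lid within 0.04 rad of shut, the bolt at least 26 mm across of its 30 mm (all of step 2 and value of joint drawer below 0.004 m); the robot touches nothing.
It fails at once if the bolt is slid across while the lid is open (value of joint bolt above 0.015 m and value of joint lid above 0.1 rad).
It fails at once if the drawer (over 0.4 m/s) or the lid (over 3 rad/s) is slammed (velocity of joint drawer below -0.4 m/s or velocity of joint lid below -3 rad/s).
It fails at once if the case is pushed with more than 60 N (contact force between the arm and case above 60 N).
It fails at once if the drawer is pulled further out (value of joint drawer above 0.064 m).
It fails at once if a bail, ball, bowl, stand, cone or clip is picked up or moved more than 30 mm, or the cone or clip tipped (distance of any of case_bail0, case_bail1, bail0, bail1, bowl, stand, cone, clip, red_ball_center, practice_ball_center from where it was at the start of the episode above 0.03 m or angle between any of cone, clip's own z axis and vertical above 0.4 rad).
It also fails if it takes over 54 s, if anything falls off the work surface, if the arm or the gripper's body presses on something with over 40 N, if the wrist force passes 120 N, or if a joint passes its speed limit or range.

## Working session

There is one attempt and no reset: what is moved stays moved. The work goes in short steps, Python scripts to look and compute and a tool call to move; the robot and the scene stay as the last step left them, time stands still between calls to the robot, and variables do not carry over. Pictures are saved under pics/ and viewed, at most 10 in all, crops included, and the job is handed in when it is done.

Besides the shell and the picture viewer there is one more tool, called after ">>>" as name([rows], argument=value, ...), one row to a line, values as JSON. play_rows: Moves the arm, as the interface text tells. Its arguments: {"type":"object","properties":{"motion":{"type":"array"},"squeeze":{"type":"number"}},"required":["motion"]}

```bash
mkdir -p pics
python3 - <<'E'
from plant import env
import cv2,numpy as np
for n in("scene","side"):
    i=env.snapshot(n);cv2.imwrite(f"pics/{n}0.png",i[:,:,::-1])
    c=env.camera_info(n);print(n,np.round(c["K"],1).tolist(),np.round(c["extrinsics"],4).tolist(),[k for k in c])
s=env.get_state();print({k:np.round(v,3).tolist() for k,v in s.items()})
E
```

```text
scene [[442.1, 0.0, 275.7], [0.0, 442.1, 208.6], [0.0, 0.0, 1.0]] [[-0.8419, 0.5395, -0.0132, 0.4542], [-0.4781, -0.7343, 0.4819, 0.2603], [0.2502, 0.412, 0.8762, -1.0996], [0.0, 0.0, 0.0, 1.0]] ['K', 'extrinsics']
side [[382.3, 0.0, 272.3], [0.0, 382.3, 217.1], [0.0, 0.0, 1.0]] [[-0.9958, -0.0913, 0.0019, 0.5751], [0.0734, -0.7884, 0.6108, -0.0732], [-0.0543, 0.6083, 0.7918, -0.8745], [0.0, 0.0, 0.0, 1.0]] ['K', 'extrinsics']
{'clock': 0.1, 'joint_positions': [-1.516, 0.313, 1.498, 0.0, 1.331, -0.223], 'joint_velocities': [-0.0, -0.001, -0.0, -0.0, -0.001, -0.001], 'tau': [0.004, -40.281, -25.264, 0.07, 0.034, -0.0], 'tcp_pos': [0.144, -0.505, 0.257], 'tcp_rot': [0.99, 0.138, 0.0, -0.001], 'contact_force': [0.637, -0.123, 0.197], 'wrist_torque': [-0.021, -0.043, -0.009], 'grip_force': 0.0, 'opening': 0.088}
```

View pics/scene0.png

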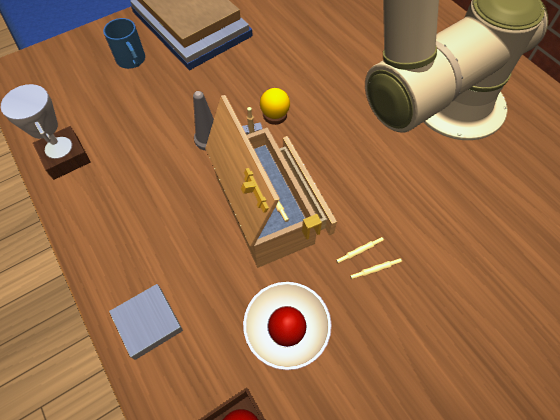

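View pics/side0.png

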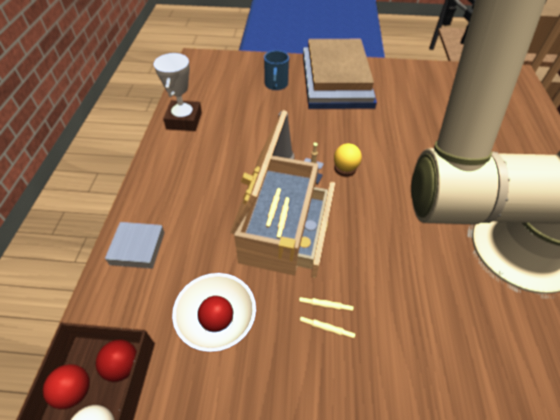

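The scene view shows the case at about (270,190), with the lid open, the bolt at (255,190), the keeper at (312,222) and the drawer edge at (310,185). The side view shows the case at about (285,205). I'll enlarge both to pick corners.

Run:
```python
import cv2
a=cv2.imread("pics/scene0.png")[85:275,185:350];b=cv2.imread("pics/side0.png")[105:275,220:350]
cv2.imwrite("pics/a.png",cv2.resize(a[:150*0+190],None,fx=3.15,fy=3.15,interpolation=2));cv2.imwrite("pics/b.png",cv2.resize(b,None,fx=3.5,fy=3.5,interpolation=2))
```

```text
(no output)
```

View pics/a.png

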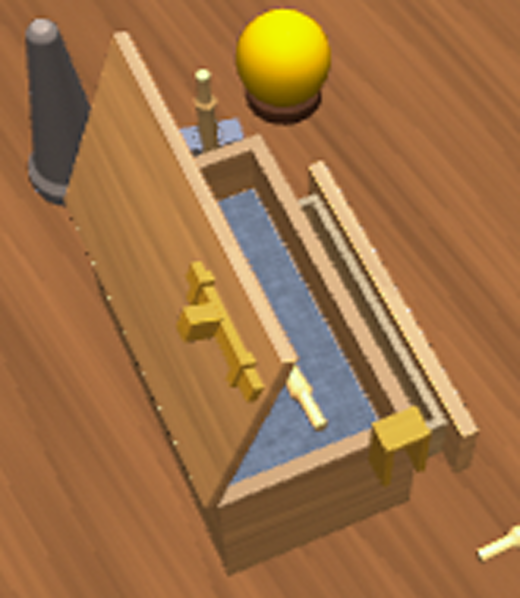

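View pics/b.png

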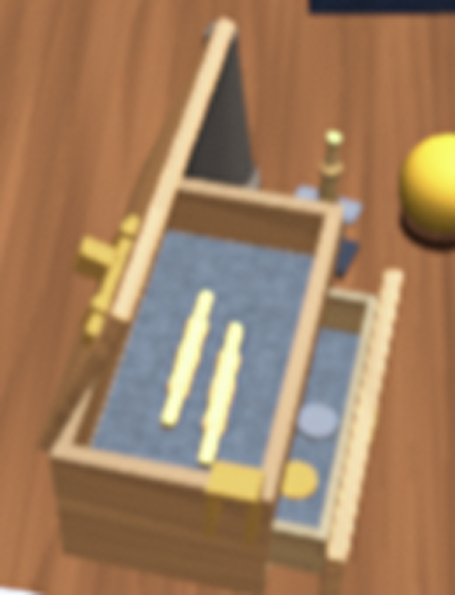

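```bash
cat > h.py <<'E'
from plant import env
import numpy as np
def cam(n): c=env.camera_info(n); return np.array(c["K"]),np.array(c["extrinsics"])
def ray(n,u,v):
    K,E=cam(n); d=np.linalg.inv(K)@[u,v,1]; d=E[:3,:3].T@(d*[1,-1,-1]); return -E[:3,:3].T@E[:3,3],d/np.linalg.norm(d)
def plane(n,u,v,z): o,d=ray(n,u,v); return o+d*(z-o[2])/d[2]
def tri(a,b):
    A=np.zeros((3,3));B=np.zeros(3)
    R=[ray("scene",*a),ray("side",*b)]
    for o,d in R: P=np.eye(3)-np.outer(d,d);A+=P;B+=P@o
    p=np.linalg.solve(A,B); return p,[np.linalg.norm(np.cross(p-o,d)) for o,d in R]
S=lambda x,y:(185+x/3.15,85+y/3.15)
D=lambda x,y:(220+x/3.5,105+y/3.5)
E
python3 - <<'E'
from h import *
np.set_printoptions(precision=4,suppress=True)
for n,a,b in [("RL",(213,505),(55,452)),("lidL",(276,358),(112,310)),("lidLin",(294,360),(126,318)),("lidR",(114,40),(217,22)),("drawL",(478,432),(350,557)),("drawR",(322,163),(403,272)),("stub",(190,318),(84,244)),("FR",(257,138),(342,208)),("keeper",(400,430),(236,482))]:
    p,r=tri(S(*a),D(*b)); print(n,p,r[0])
c={k:plane("side",*D(*v),.11)for k,v in dict(RL=(55,452),FL=(270,497),FR=(342,208)).items()}
for k,v in c.items():print(k,v)
for k,v in dict(RL=(213,505),RR=(67,205),FR=(257,138)).items():print("sc",k,plane("scene",*S(*v),.11))
for k,v in dict(DL=(478,432),DR=(322,163)).items():print("sc",k,plane("scene",*S(*v),.061))
for k,v in dict(DL=(350,557),DR=(403,272)).items():print("sd",k,plane("side",*D(*v),.061))
E
```

```text
RL [0.6453 0.0888 0.0981] 0.0015545754710179285
lidL [0.604  0.0974 0.2396] 0.00026911899132204934
lidLin [0.5968 0.103  0.2401] 0.0003391638339566245
lidR [ 0.5697 -0.1292  0.2432] 4.308694801501335e-07
drawL [0.4701 0.1195 0.057 ] 0.0022951281268778945
drawR [ 0.4366 -0.1113  0.0578] 0.0009801903179386358
stub [0.6256 0.0486 0.2325] 0.0007063461717277421
FR [ 0.4828 -0.1216  0.1053] 0.00042185549064642015
keeper [0.5381 0.1225 0.1332] 0.0005215765964679495
RL [0.6424 0.0954 0.11  ]
FL [0.5186 0.1147 0.11  ]
FR [ 0.4829 -0.1172  0.11  ]
sc RL [0.6484 0.0951 0.11  ]
sc RR [ 0.6178 -0.1389  0.11  ]
sc FR [ 0.4851 -0.1178  0.11  ]
sc DL [0.4734 0.1228 0.061 ]
sc DR [ 0.4388 -0.1083  0.061 ]
sd DL [0.4691 0.1197 0.061 ]
sd DR [ 0.4364 -0.1094  0.061 ]
```

>>> play_rows([
  {"rz": 0.141, "grip": 1},
  {"rz": 0.141, "grip": 1},
  {"rz": 0.142, "grip": 1},
  {"x": 1.3, "y": -3.9, "grip": 1},
  {"x": 1.3, "y": -3.9, "grip": 1},
  {"x": 1.3, "y": -3.9, "grip": 1},
  {"x": 1.3, "y": -3.9, "grip": 1},
  {"x": 1.3, "y": -3.9, "grip": 1},
  {"x": 1.3, "y": -3.9, "grip": 1},
  {"x": 1.3, "y": -3.9, "grip": 1},
  {"x": 1.3, "y": -3.9, "grip": 1},
  {"x": 1.3, "y": -3.9, "grip": 1},
  {"x": 1.3, "y": -3.9, "grip": 1},
  {"x": 1.3, "y": -3.9, "grip": 1},
  {"x": 1.3, "y": -3.9, "grip": 1},
  {"x": 1.3, "y": -3.9, "grip": 1},
  {"x": 1.3, "y": -3.9, "grip": 1},
  {"grip": 1},
])

```text
$.motion[0]: bad value
```

>>> play_rows([
  {"ry": 0.125, "grip": 1},
  {"ry": 0.125, "grip": 1},
  {"ry": 0.125, "grip": 1},
  {"ry": 0.125, "grip": 1},
  {"grip": 1},
  {"grip": 1},
])

```text
$.motion[0]: bad value
```

```bash
cat >> h.py <<'E'
from scipy.spatial.transform import Rotation as R
C=np.array([.5665,-.0116,0]);Rc=R.from_euler("z",-.147).as_matrix()
def case(p): return Rc.T@(np.array(p)-C)
def where():
    s=env.get_state();Rt=R.from_quat(s["tcp_rot"]).as_matrix()
    print("t",round(s["clock"],2),"case tcp mm",np.round(1e3*case(s["tcp_pos"]),1),"toolaxes in case\n",np.round(Rc.T@Rt,3),"F case",np.round(Rc.T@s["contact_force"],1),"open",s["opening"]); return s,Rt
E
python3 - <<'E'
from h import *
import cv2
s,Rt=where()
i=env.snapshot("wrist");cv2.imwrite("pics/w1.png",i[:,:,::-1])
i=env.snapshot("side");cv2.imwrite("pics/s1.png",i[:,:,::-1])
E
```

```text
t 0.1 case tcp mm [-345.8 -549.7  257.3] toolaxes in case
 [[ 0.911  0.412 -0.   ]
 [ 0.412 -0.911  0.001]
 [ 0.    -0.001 -1.   ]] F case [ 0.6 -0.   0.2] open 0.08792008466769333
```

View pics/w1.png

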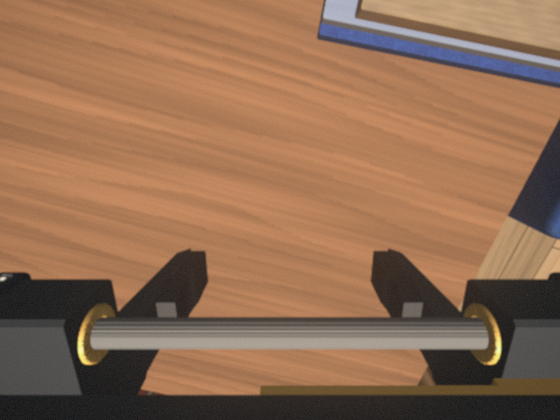

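The call was refused, so nothing moved. The wrist picture just shows the open fingers over bare table. I'll try again with every key filled in.

>>> play_rows([
  {"x": 0, "y": 0, "z": 0, "rx": 0, "ry": 0, "rz": 0.141, "grip": 1},
  {"x": 0, "y": 0, "z": 0, "rx": 0, "ry": 0, "rz": 0.141, "grip": 1},
  {"x": 0, "y": 0, "z": 0, "rx": 0, "ry": 0, "rz": 0.142, "grip": 1},
])

```text
clock: 0.5
tcp_pos: [0.144, -0.5048, 0.2575]
tcp_rot: [0.997, -0.076, -0.0, -0.0]
contact_force: [-0.2, 0.2, 1.1]
opening: 0.0664
grip_force: 0.0
```

>>> play_rows([
  {"x": 1.3, "y": -3.9, "z": 0, "rx": 0, "ry": 0, "rz": 0, "grip": 1},
  {"x": 1.3, "y": -3.9, "z": 0, "rx": 0, "ry": 0, "rz": 0, "grip": 1},
  {"x": 1.3, "y": -3.9, "z": 0, "rx": 0, "ry": 0, "rz": 0, "grip": 1},
  {"x": 1.3, "y": -3.9, "z": 0, "rx": 0, "ry": 0, "rz": 0, "grip": 1},
  {"x": 1.3, "y": -3.9, "z": 0, "rx": 0, "ry": 0, "rz": 0, "grip": 1},
  {"x": 1.3, "y": -3.9, "z": 0, "rx": 0, "ry": 0, "rz": 0, "grip": 1},
  {"x": 1.3, "y": -3.9, "z": 0, "rx": 0, "ry": 0, "rz": 0, "grip": 1},
  {"x": 1.3, "y": -3.9, "z": 0, "rx": 0, "ry": 0, "rz": 0, "grip": 1},
  {"x": 1.3, "y": -3.9, "z": 0, "rx": 0, "ry": 0, "rz": 0, "grip": 1},
  {"x": 1.3, "y": -3.9, "z": 0, "rx": 0, "ry": 0, "rz": 0, "grip": 1},
  {"x": 1.3, "y": -3.9, "z": 0, "rx": 0, "ry": 0, "rz": 0, "grip": 1},
  {"x": 1.3, "y": -3.9, "z": 0, "rx": 0, "ry": 0, "rz": 0, "grip": 1},
  {"x": 1.3, "y": -3.9, "z": 0, "rx": 0, "ry": 0, "rz": 0, "grip": 1},
  {"x": 1.3, "y": -3.9, "z": 0, "rx": 0, "ry": 0, "rz": 0, "grip": 1},
  {"x": 0, "y": 0, "z": 0, "rx": 0, "ry": 0.125, "rz": 0, "grip": 1},
  {"x": 0, "y": 0, "z": 0, "rx": 0, "ry": 0.125, "rz": 0, "grip": 1},
  {"x": 0, "y": 0, "z": 0, "rx": 0, "ry": 0.125, "rz": 0, "grip": 1},
  {"x": 0, "y": 0, "z": 0, "rx": 0, "ry": 0.125, "rz": 0, "grip": 1},
  {"x": 0, "y": 0, "z": 0, "rx": 0, "ry": 0, "rz": 0, "grip": 1},
])

```text
clock: 2.4
tcp_pos: [0.402, 0.0093, 0.257]
tcp_rot: [0.966, -0.071, 0.247, 0.018]
contact_force: [0.1, -1.1, 0.0]
opening: 0.0005
grip_force: 0.0
```

Run:
```python
from h import *
import cv2
s,Rt=where()
i=env.snapshot("wrist");cv2.imwrite("pics/w2.png",i[:,:,::-1])
t=C+Rc@[-.165,0,.046]; print("tool delta cm",100*Rt.T@(t-s["tcp_pos"]))
```

```text
t 2.4 case tcp mm [-165.8   -3.4  257. ] toolaxes in case
 [[ 0.878  0.001  0.479]
 [ 0.001 -1.     0.001]
 [ 0.479 -0.    -0.878]] F case [ 0.3 -1.1  0. ] open 0.0005004556719424817
tool delta cm [-10.04253766  -0.34001227  18.553623  ]
```

View pics/w2.png

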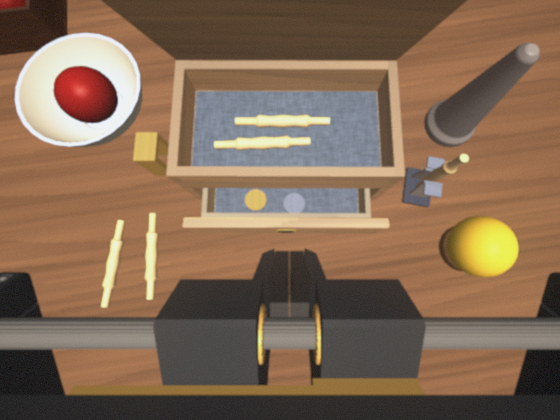

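The wrist view is square with the case: top corners at (168,178), (402,178), (175,62) and (400,62), drawer front edge on row 227 with its disc at (287,230). I'll refine the case's position from this view.

Run:
```python
from h import *
for n,u,v,z in [("FL",167,178,.11),("FR",402,178,.11),("RL",174,62,.11),("RR",400,62,.11),("DL",183,226,.061),("DR",389,226,.061)]:
    print(n,np.round(1e3*case(plane("wrist",u,v,z)),1))
```

```text
FL [-69.3 119.2 110. ]
FR [ -69.1 -116.6  110. ]
RL [ 60.7 121.3 110. ]
RR [  61.1 -123.2  110. ]
DL [-111.6  117.    61. ]
DR [-111.3 -116.9   61. ]
```

>>> play_rows([
  {"x": -2, "y": 0, "z": 3.7, "rx": 0, "ry": 0, "rz": 0, "grip": 1},
  {"x": -2, "y": 0, "z": 3.7, "rx": 0, "ry": 0, "rz": 0, "grip": 1},
  {"x": -2, "y": 0, "z": 3.7, "rx": 0, "ry": 0, "rz": 0, "grip": 1},
  {"x": -2, "y": 0, "z": 3.7, "rx": 0, "ry": 0, "rz": 0, "grip": 1},
  {"x": -2, "y": 0, "z": 3.7, "rx": 0, "ry": 0, "rz": 0, "grip": 1},
  {"x": 0, "y": 0, "z": 0, "rx": 0, "ry": 0, "rz": 0, "grip": 1},
])

```text
clock: 3.05
tcp_pos: [0.4088, 0.0142, 0.0885]
tcp_rot: [0.966, -0.067, 0.251, 0.005]
contact_force: [1.1, 0.2, -0.3]
opening: 0.0002
grip_force: 0.0
```

Run:
```python
from h import *
s,Rt=where()
t=C+Rc@[-.165,-.003,.046]; print("tool delta cm",100*Rt.T@(t-s["tcp_pos"]),s["joint_positions"])
```

```text
t 3.05 case tcp mm [-159.8    2.4   88.5] toolaxes in case
 [[ 0.875  0.016  0.484]
 [ 0.002 -1.     0.029]
 [ 0.485 -0.024 -0.874]] F case [ 1.   0.4 -0.3] open 0.0001966634422996225
tool delta cm [-2.51957826  0.63435047  3.44906278] [-0.31920109  0.1708877   2.34558284  0.71229305  0.1709789   0.71231155]
```

>>> play_rows([
  {"x": 0, "y": 0, "z": 0, "rx": 0, "ry": -0.125, "rz": 0, "grip": 1},
  {"x": 0, "y": 0, "z": 0, "rx": 0, "ry": -0.125, "rz": 0, "grip": 1},
  {"x": 0, "y": 0, "z": 0, "rx": 0, "ry": 0, "rz": 0, "grip": 1},
])

```text
clock: 3.35
tcp_pos: [0.413, 0.0177, 0.0915]
tcp_rot: [0.982, -0.062, 0.178, -0.008]
contact_force: [0.8, 0.6, 0.5]
opening: 0.0004
grip_force: 0.0
```

Run:
```python
from h import *
s,Rt=where()
t=C+Rc@[-.150,0,.064]; print("tool delta cm",100*Rt.T@(t-s["tcp_pos"]),s["joint_positions"], "rv to clean",(R.from_matrix(Rt).inv()*R.from_matrix(Rc@np.diag([1,-1,-1.])@R.from_euler('y',.25).as_matrix())).as_rotvec())
```

```text
t 3.35 case tcp mm [-156.1    6.5   91.5] toolaxes in case
 [[ 0.937  0.028  0.348]
 [ 0.012 -0.999  0.046]
 [ 0.349 -0.039 -0.936]] F case [0.7 0.7 0.5] open 0.00040354424008615705
tool delta cm [-0.39330371  0.7706187   2.75714568] [-0.29958991  0.18883965  2.24147222  0.26905654  0.37852031  1.16379814] rv to clean [-0.04522415 -0.10582214  0.014903  ]
```

>>> play_rows([
  {"x": 0, "y": 0, "z": 0, "rx": -0.045, "ry": -0.106, "rz": 0.015, "grip": 1},
  {"x": 0, "y": 0, "z": 0, "rx": 0, "ry": 0, "rz": 0, "grip": 1},
  {"x": 0, "y": 0.3, "z": 1.4, "rx": 0, "ry": 0, "rz": 0, "grip": 1},
  {"x": -0.1, "y": 0.35, "z": 1.4, "rx": 0, "ry": 0, "rz": 0, "grip": 1},
  {"x": 0, "y": 0, "z": 0, "rx": 0, "ry": 0, "rz": 0, "grip": 1},
])

```text
clock: 3.85
tcp_pos: [0.4155, 0.0127, 0.0613]
tcp_rot: [0.989, -0.07, 0.131, 0.003]
contact_force: [-0.1, -0.2, 0.7]
opening: 0.0003
grip_force: 0.0
```

Run:
```python
from h import *
s,Rt=where(); print(s["joint_positions"])
```

```text
t 3.85 case tcp mm [-152.9    1.9   61.3] toolaxes in case
 [[ 0.966  0.006  0.259]
 [ 0.003 -1.     0.014]
 [ 0.259 -0.013 -0.966]] F case [-0.1 -0.2  0.7] open 0.0003361798708745336
[-0.28120346  0.29235634  2.1951899   0.12586261  0.39914343  1.32217689]
```

>>> play_rows([
  {"x": 1.43, "y": 0, "z": 0.07, "rx": 0, "ry": 0, "rz": 0, "grip": 1},
  {"x": 1.35, "y": 0, "z": 0.36, "rx": 0, "ry": 0, "rz": 0, "grip": 1},
  {"x": 1.35, "y": 0, "z": 0.36, "rx": 0, "ry": 0, "rz": 0, "grip": 1},
  {"x": 1.0, "y": 0, "z": 0.27, "rx": 0, "ry": 0, "rz": 0, "grip": 1},
  {"x": 0, "y": 0, "z": 0, "rx": 0, "ry": 0, "rz": 0, "grip": 1},
])

```text
clock: 4.35
tcp_pos: [0.4688, 0.005, 0.0659]
tcp_rot: [0.989, -0.071, 0.132, 0.003]
contact_force: [-0.7, -0.0, 0.7]
opening: 0.0007
grip_force: 0.0
```

Run:
```python
from h import *
s,Rt=where()
```

```text
t 4.35 case tcp mm [-99.1   2.1  65.9] toolaxes in case
 [[ 0.965  0.006  0.261]
 [ 0.003 -1.     0.013]
 [ 0.261 -0.012 -0.965]] F case [-0.7 -0.1  0.7] open 0.0007052665574628994
```

>>> play_rows([
  {"x": 0.19, "y": 0, "z": 0.05, "rx": 0, "ry": 0, "rz": 0, "grip": 1},
  {"x": 0.19, "y": 0, "z": 0.05, "rx": 0, "ry": 0, "rz": 0, "grip": 1},
  {"x": 0, "y": 0, "z": 0, "rx": 0, "ry": 0, "rz": 0, "grip": 1},
])

```text
clock: 4.65
tcp_pos: [0.4715, 0.0047, 0.0653]
tcp_rot: [0.989, -0.071, 0.13, 0.003]
contact_force: [-0.3, 0.1, 0.9]
opening: 0.0007
grip_force: 0.4
```

>>> play_rows([
  {"x": 0.19, "y": 0, "z": 0.05, "rx": 0, "ry": 0, "rz": 0, "grip": 1},
  {"x": 0, "y": 0, "z": 0, "rx": 0, "ry": 0, "rz": 0, "grip": 1},
])

```text
clock: 4.85
tcp_pos: [0.4737, 0.0043, 0.0653]
tcp_rot: [0.989, -0.071, 0.131, 0.003]
contact_force: [-1.9, 0.5, -0.1]
opening: 0.0009
grip_force: 0.5
```

>>> play_rows([
  {"x": 0.19, "y": 0, "z": 0.05, "rx": 0, "ry": 0, "rz": 0, "grip": 1},
  {"x": 0, "y": 0, "z": 0, "rx": 0, "ry": 0, "rz": 0, "grip": 1},
])

```text
clock: 5.05
tcp_pos: [0.4744, 0.0044, 0.0649]
tcp_rot: [0.989, -0.071, 0.129, 0.003]
contact_force: [-9.3, 0.3, 6.4]
opening: 0.0002
grip_force: 4.7
```

>>> play_rows([
  {"x": 0.19, "y": 0, "z": 0.05, "rx": 0, "ry": 0, "rz": 0, "grip": 1},
  {"x": 0, "y": 0, "z": 0, "rx": 0, "ry": 0, "rz": 0, "grip": 1},
])

```text
clock: 5.25
tcp_pos: [0.4748, 0.0045, 0.0645]
tcp_rot: [0.989, -0.07, 0.127, 0.003]
contact_force: [-18.4, 0.2, 13.8]
opening: 0.0005
grip_force: 9.3
```

Run:
```python
from h import *
import cv2
s,Rt=where()
i=env.snapshot("side");cv2.imwrite("pics/s2.png",cv2.resize(i[140:290,210:360,::-1],None,fx=3.5,fy=3.5,interpolation=2))
```

```text
t 5.25 case tcp mm [-93.1   2.5  64.5] toolaxes in case
 [[ 0.968  0.006  0.251]
 [ 0.003 -1.     0.014]
 [ 0.251 -0.012 -0.968]] F case [-18.2  -2.5  13.8] open 0.0004963223936146308
```

View pics/s2.png

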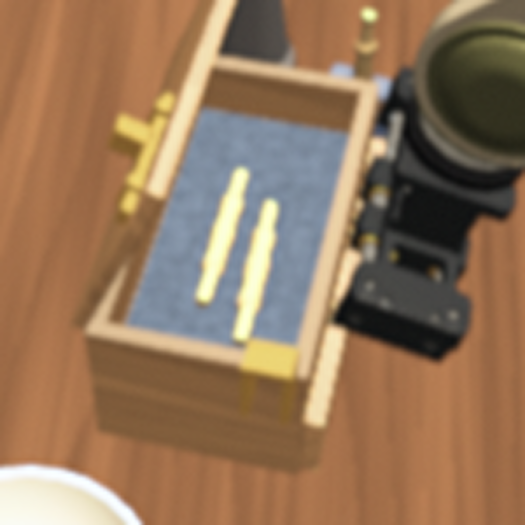

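Drawer front is flush at about (330,370), against its stop, and the contact sits at the predicted home position. Backing off and rising next.

>>> play_rows([
  {"x": -2.5, "y": 0, "z": -0.65, "rx": 0, "ry": 0, "rz": 0, "grip": 1},
  {"x": -2.5, "y": 0, "z": -0.65, "rx": 0, "ry": 0, "rz": 0, "grip": 1},
  {"x": 1.0, "y": 0, "z": -3.9, "rx": 0, "ry": 0, "rz": 0, "grip": 1},
  {"x": 1.0, "y": 0, "z": -3.9, "rx": 0, "ry": 0, "rz": 0, "grip": 1},
  {"x": 1.0, "y": 0, "z": -3.9, "rx": 0, "ry": 0, "rz": 0, "grip": 1},
  {"x": 1.0, "y": 0, "z": -3.9, "rx": 0, "ry": 0, "rz": 0, "grip": 1},
  {"x": 1.0, "y": 0, "z": -3.9, "rx": 0, "ry": 0, "rz": 0, "grip": 1},
  {"x": 1.0, "y": 0, "z": -3.9, "rx": 0, "ry": 0, "rz": 0, "grip": 1},
  {"x": 0, "y": 0, "z": 0, "rx": 0, "ry": -0.13, "rz": 0, "grip": 1},
  {"x": 0, "y": 0, "z": 0, "rx": 0, "ry": -0.12, "rz": 0, "grip": 1},
  {"x": 0, "y": 0, "z": 0, "rx": 0, "ry": 0, "rz": 0, "grip": 1},
])

```text
clock: 6.4
tcp_pos: [0.4246, 0.0083, 0.3063]
tcp_rot: [0.997, -0.071, 0.006, -0.005]
contact_force: [0.6, 0.5, 0.1]
opening: 0.0002
grip_force: 0.0
```

Run:
```python
from h import *
import cv2
s,Rt=where()
i=env.snapshot("wrist");cv2.imwrite("pics/w3.png",i[:,:,::-1]); K,E=cam("wrist");np.savez("w3.npz",K=K,E=E)
```

```text
t 6.4 case tcp mm [-143.2   -1.1  306.3] toolaxes in case
 [[ 1.     0.005  0.011]
 [ 0.005 -1.     0.012]
 [ 0.011 -0.012 -1.   ]] F case [0.5 0.6 0.1] open 0.00016776234401118386
```

View pics/w3.png

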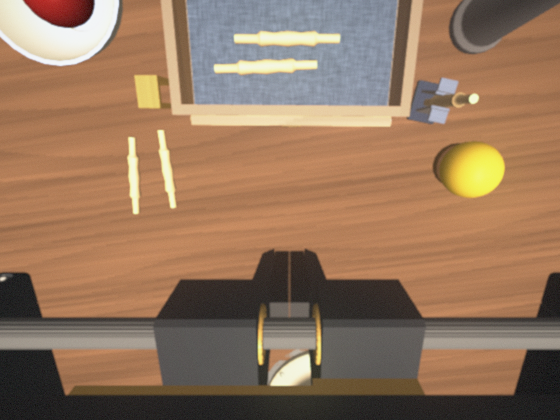

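The drawer front is now a thin strip at rows 116–126, in front of the case edge on row 115; the keeper is at (148,91). Checking how far the drawer is out.

Run:
```python
from h import *
for n,u,v,z in [("FL",172,115,.11),("FR",415,115,.11),("DL",192,126,.061),("DR",391,126,.061),("keep",148,91,.138)]:
    print(n,np.round(1e3*case(plane("wrist",u,v,z)),1))
```

```text
FL [-67.9 120.8 110. ]
FR [ -66.4 -124.6  110. ]
DL [-80.5 116.9  61. ]
DR [ -79.  -116.9   61. ]
keep [-47.  129.8 138. ]
```

>>> play_rows([
  {"x": 3.7, "y": 0.75, "z": 0, "rx": 0, "ry": 0, "rz": 0, "grip": 1},
  {"x": 3.7, "y": 0.75, "z": 0, "rx": 0, "ry": 0, "rz": 0, "grip": 1},
  {"x": 3.7, "y": 0.75, "z": 0, "rx": 0, "ry": 0, "rz": 0, "grip": 1},
  {"x": 3.7, "y": 0.75, "z": 0, "rx": 0, "ry": 0, "rz": 0, "grip": 1},
  {"x": 3.7, "y": 0.75, "z": 0, "rx": 0, "ry": 0, "rz": 0, "grip": 1},
  {"x": 3.7, "y": 0.75, "z": 0, "rx": 0, "ry": 0, "rz": 0, "grip": 1},
  {"x": 0, "y": 0, "z": 0, "rx": 0, "ry": 0, "rz": 0, "grip": 1},
])

```text
clock: 7.15
tcp_pos: [0.6391, -0.0687, 0.3061]
tcp_rot: [0.997, -0.071, 0.006, -0.006]
contact_force: [-0.0, 0.6, -1.1]
opening: 0.0004
grip_force: 0.0
```

Run:
```python
from h import *
s,Rt=where()
```

```text
t 7.15 case tcp mm [ 80.2 -45.9 306.1] toolaxes in case
 [[ 1.     0.005  0.012]
 [ 0.004 -1.     0.012]
 [ 0.012 -0.012 -1.   ]] F case [-0.1  0.6 -1.1] open 0.0003731238887723154
```

Run:
```python
import numpy as np
th=np.array([1.3,1.2,1.1,1,.9,.8,.7,.6,.5,.4,.3,.2,.12,.05])
P=np.c_[62.7-115*np.cos(th)+10*np.sin(th)+9,110+115*np.sin(th)+10*np.cos(th)+19]
for t,p in zip(th[:],P):print(t,p.round(1))
d=np.diff(P,axis=0)/10
print("x,z(tool) cm",[(round(a,2),round(-b,2)) for a,b in d], P[0]-[80.2,306.1])
```

```text
1.3 [ 50.6 242.5]
1.2 [ 39.3 239.8]
1.1 [ 28.4 236. ]
1.0 [ 18.  231.2]
0.9 [  8.  225.3]
0.8 [ -1.2 218.5]
0.7 [ -9.8 210.7]
0.6 [-17.6 202.2]
0.5 [-24.4 192.9]
0.4 [-30.3 183. ]
0.3 [-35.2 172.5]
0.2 [-39.  161.6]
0.12 [-41.3 152.7]
0.05 [-42.7 144.7]
x,z(tool) cm [(np.float64(-1.12), np.float64(0.27)), (np.float64(-1.09), np.float64(0.38)), (np.float64(-1.05), np.float64(0.49)), (np.float64(-0.99), np.float64(0.59)), (np.float64(-0.93), np.float64(0.68)), (np.float64(-0.86), np.float64(0.77)), (np.float64(-0.78), np.float64(0.85)), (np.float64(-0.69), np.float64(0.93)), (np.float64(-0.59), np.float64(0.99)), (np.float64(-0.49), np.float64(1.05)), (np.float64(-0.38), np.float64(1.09)), (np.float64(-0.23), np.float64(0.9)), (np.float64(-0.14), np.float64(0.8))] [-29.62678344 -63.61582039]
```

>>> play_rows([
  {"x": 0, "y": 0, "z": 3.2, "rx": 0, "ry": 0, "rz": 0, "grip": 1},
  {"x": 0, "y": 0, "z": 3.2, "rx": 0, "ry": 0, "rz": 0, "grip": 1},
  {"x": -1.5, "y": 0, "z": 0, "rx": 0, "ry": 0, "rz": 0, "grip": 1},
  {"x": -1.5, "y": 0, "z": 0, "rx": 0, "ry": 0, "rz": 0, "grip": 1},
  {"x": -1.1, "y": 0, "z": 0.3, "rx": 0, "ry": 0, "rz": 0, "grip": 1},
  {"x": -1.1, "y": 0, "z": 0.4, "rx": 0, "ry": 0, "rz": 0, "grip": 1},
  {"x": -1.05, "y": 0, "z": 0.5, "rx": 0, "ry": 0, "rz": 0, "grip": 1},
  {"x": -1.0, "y": 0, "z": 0.6, "rx": 0, "ry": 0, "rz": 0, "grip": 1},
  {"x": 0, "y": 0, "z": 0, "rx": 0, "ry": 0, "rz": 0, "grip": 1},
])

```text
clock: 8.05
tcp_pos: [0.5647, -0.0556, 0.226]
tcp_rot: [0.997, -0.071, 0.007, -0.005]
contact_force: [0.4, -0.1, -0.2]
opening: 0.0005
grip_force: 0.0
```

Run:
```python
from h import *
s,Rt=where()
```

```text
t 8.05 case tcp mm [  4.7 -43.8 226. ] toolaxes in case
 [[ 1.     0.006  0.013]
 [ 0.006 -1.     0.012]
 [ 0.013 -0.012 -1.   ]] F case [ 0.4 -0.  -0.2] open 0.0005273438149640535
```

>>> play_rows([
  {"x": -0.85, "y": 0, "z": 0.75, "rx": 0, "ry": 0, "rz": 0, "grip": 1},
  {"x": -0.8, "y": 0, "z": 0.85, "rx": 0, "ry": 0, "rz": 0, "grip": 1},
  {"x": -0.7, "y": 0, "z": 0.95, "rx": 0, "ry": 0, "rz": 0, "grip": 1},
  {"x": -0.6, "y": 0, "z": 1.0, "rx": 0, "ry": 0, "rz": 0, "grip": 1},
  {"x": -0.5, "y": 0, "z": 1.05, "rx": 0, "ry": 0, "rz": 0, "grip": 1},
])

```text
clock: 8.55
tcp_pos: [0.5324, -0.0508, 0.1797]
tcp_rot: [0.997, -0.071, 0.007, -0.005]
contact_force: [-0.7, 1.2, 1.9]
opening: 0.0008
grip_force: 0.6
```

Run:
```python
from h import *
s,Rt=where()
```

```text
t 8.55 case tcp mm [-28.  -43.7 179.7] toolaxes in case
 [[ 1.     0.006  0.014]
 [ 0.005 -1.     0.011]
 [ 0.014 -0.011 -1.   ]] F case [-0.9  1.1  1.9] open 0.0007839005887597965
```

>>> play_rows([
  {"x": -0.5, "y": 0, "z": 1.1, "rx": 0, "ry": 0, "rz": 0, "grip": 1},
  {"x": -0.3, "y": 0, "z": 1.1, "rx": 0, "ry": 0, "rz": 0, "grip": 1},
  {"x": -0.2, "y": 0, "z": 0.8, "rx": 0, "ry": 0, "rz": 0, "grip": 1},
  {"x": 0, "y": 0, "z": 0.5, "rx": 0, "ry": 0, "rz": 0, "grip": 1},
  {"x": 0, "y": 0, "z": 0, "rx": 0, "ry": 0, "rz": 0, "grip": 1},
])

```text
clock: 9.05
tcp_pos: [0.5232, -0.0491, 0.1437]
tcp_rot: [0.997, -0.071, 0.006, -0.006]
contact_force: [-0.3, 0.4, -0.7]
opening: -0.0001
grip_force: 0.0
```

>>> play_rows([
  {"x": 0, "y": 0, "z": 0.2, "rx": 0, "ry": 0, "rz": 0, "grip": 1},
  {"x": 0, "y": 0, "z": 0, "rx": 0, "ry": 0, "rz": 0, "grip": 1},
])

```text
clock: 9.25
tcp_pos: [0.5235, -0.0492, 0.1423]
tcp_rot: [0.997, -0.071, 0.007, -0.005]
contact_force: [-0.2, -0.3, -0.6]
opening: 0.0003
grip_force: 0.0
```

>>> play_rows([
  {"x": 0, "y": 0, "z": 0.2, "rx": 0, "ry": 0, "rz": 0, "grip": 1},
  {"x": 0, "y": 0, "z": 0.1, "rx": 0, "ry": 0, "rz": 0, "grip": 1},
])

```text
clock: 9.45
tcp_pos: [0.5234, -0.0492, 0.1394]
tcp_rot: [0.997, -0.071, 0.007, -0.005]
contact_force: [-2.6, 0.4, 10.4]
opening: 0.0004
grip_force: 5.2
```

>>> play_rows([
  {"x": 0, "y": 0, "z": 0.1, "rx": 0, "ry": 0, "rz": 0, "grip": 1},
  {"x": 0, "y": 0, "z": 0.1, "rx": 0, "ry": 0, "rz": 0, "grip": 1},
])

```text
clock: 9.65
tcp_pos: [0.5235, -0.0492, 0.1392]
tcp_rot: [0.997, -0.071, 0.007, -0.005]
contact_force: [-9.9, 0.7, 26.0]
opening: 0.0002
grip_force: 13.4
```

>>> play_rows([
  {"x": 0, "y": 0, "z": -2.0, "rx": 0, "ry": 0, "rz": 0, "grip": 1},
  {"x": 0, "y": 0, "z": -4.0, "rx": 0, "ry": 0, "rz": 0, "grip": 1},
  {"x": -3.5, "y": -2.5, "z": -2.0, "rx": 0, "ry": 0, "rz": 0, "grip": 1},
  {"x": -3.5, "y": -2.5, "z": -2.0, "rx": 0, "ry": 0, "rz": 0, "grip": 1},
  {"x": -3.5, "y": -2.5, "z": -1.0, "rx": 0, "ry": 0, "rz": 0, "grip": 1},
  {"x": 0, "y": 0, "z": 0, "rx": 0, "ry": 0, "rz": 0, "grip": 1},
])

```text
clock: 10.25
tcp_pos: [0.4264, 0.0413, 0.2485]
tcp_rot: [0.998, -0.069, 0.007, -0.006]
contact_force: [0.9, 0.4, -0.6]
opening: 0.0003
grip_force: 0.0
```

Run:
```python
from h import *
import cv2
s,Rt=where()
i=env.snapshot("wrist");cv2.imwrite("pics/w4.png",i[:,:,::-1])
```

```text
t 10.25 case tcp mm [-146.3   31.8  248.5] toolaxes in case
 [[ 1.     0.008  0.014]
 [ 0.008 -1.     0.012]
 [ 0.014 -0.012 -1.   ]] F case [ 0.8  0.5 -0.6] open 0.00030672273700834367
```

View pics/w4.png

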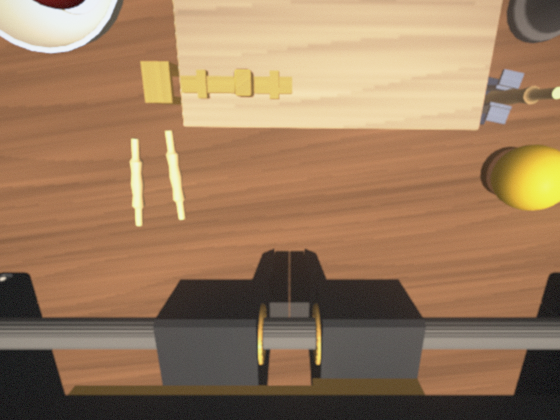

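The lid lies flat: its front edge is on row 128, from (184,127) to (479,129). The stub is at about (240,82), between straps at (202,84) and (275,85), and the keeper is at (157,82).

Run:
```python
from h import *
for n,u,v,z in [("lidL",184,127,.12),("lidR",479,129,.12),("stub -y top",250,82,.144),("stub +y top",234,82,.144),("stub front",240,98,.144),("stub rear",240,68,.144),("strapA",275,85,.129),("strapB",202,84,.129),("barend",292,85,.126),("bartip",182,85,.126),("keep",157,82,.138)]:
    print(n,np.round(1e3*case(plane("wrist",u,v,z)),1))
```

```text
lidL [-77.7 118.1 120. ]
lidR [ -77.3 -119.4  120. ]
stub -y top [-45.7  60.5 144. ]
stub +y top [-45.8  71.8 144. ]
stub front [-56.4  68.  144. ]
stub rear [-36.7  67.2 144. ]
strapA [-46.3  43.8 129. ]
strapB [-46.   98.5 129. ]
barend [-46.  31. 126.]
bartip [-46.6 114.7 126. ]
keep [-45.7 128.5 138. ]
```

>>> play_rows([
  {"x": 3.3, "y": 0.4, "z": 0, "rx": 0, "ry": 0, "rz": 0, "grip": 1},
  {"x": 3.3, "y": 0.4, "z": 0, "rx": 0, "ry": 0, "rz": 0, "grip": 1},
  {"x": 3.3, "y": 0.5, "z": 0, "rx": 0, "ry": 0, "rz": 0, "grip": 1},
  {"x": 0, "y": 0, "z": 3.5, "rx": 0, "ry": 0, "rz": 0, "grip": 1},
  {"x": 0, "y": 0, "z": 3.5, "rx": 0, "ry": 0, "rz": 0, "grip": 1},
  {"x": 0, "y": 0, "z": 2.0, "rx": 0, "ry": 0, "rz": 0, "grip": 1},
  {"x": 0, "y": 0, "z": 0, "rx": 0, "ry": 0, "rz": 0, "grip": 1},
])

```text
clock: 11.0
tcp_pos: [0.5251, 0.0124, 0.1547]
tcp_rot: [0.997, -0.071, 0.003, -0.006]
contact_force: [-0.7, -0.7, 0.3]
opening: 0.0002
grip_force: 0.0
```

Run:
```python
from h import *
s,Rt=where()
```

```text
t 11.0 case tcp mm [-44.4  17.6 154.7] toolaxes in case
 [[ 1.     0.005  0.006]
 [ 0.004 -1.     0.012]
 [ 0.006 -0.012 -1.   ]] F case [-0.5 -0.8  0.3] open 0.00017331973597425383
```

Push toward +y: to about y = 66 first, then in small steps.

>>> play_rows([
  {"x": 0, "y": -0.8, "z": 0, "rx": 0, "ry": 0, "rz": 0, "grip": 1},
  {"x": 0, "y": -0.8, "z": 0, "rx": 0, "ry": 0, "rz": 0, "grip": 1},
  {"x": 0, "y": -0.8, "z": 0, "rx": 0, "ry": 0, "rz": 0, "grip": 1},
  {"x": 0, "y": -0.8, "z": 0, "rx": 0, "ry": 0, "rz": 0, "grip": 1},
  {"x": 0, "y": -0.8, "z": 0, "rx": 0, "ry": 0, "rz": 0, "grip": 1},
  {"x": 0, "y": -0.5, "z": 0, "rx": 0, "ry": 0, "rz": 0, "grip": 1},
])

```text
clock: 11.6
tcp_pos: [0.5327, 0.0582, 0.159]
tcp_rot: [0.997, -0.07, 0.007, -0.005]
contact_force: [2.1, -1.5, 2.2]
opening: 0.0005
grip_force: 1.2
```

>>> play_rows([
  {"x": 0, "y": -0.3, "z": 0, "rx": 0, "ry": 0, "rz": 0, "grip": 1},
  {"x": 0, "y": 0, "z": 0, "rx": 0, "ry": 0, "rz": 0, "grip": 1},
])

```text
clock: 11.8
tcp_pos: [0.5328, 0.0608, 0.1587]
tcp_rot: [0.997, -0.071, 0.007, -0.005]
contact_force: [0.1, -0.2, 1.1]
opening: 0.0005
grip_force: 0.6
```

>>> play_rows([
  {"x": 0, "y": -0.2, "z": 0, "rx": 0, "ry": 0, "rz": 0, "grip": 1},
  {"x": 0, "y": 0, "z": 0, "rx": 0, "ry": 0, "rz": 0, "grip": 1},
])

```text
clock: 12.0
tcp_pos: [0.533, 0.0624, 0.1585]
tcp_rot: [0.997, -0.071, 0.006, -0.005]
contact_force: [1.0, 0.1, 2.2]
opening: 0.0006
grip_force: 1.0
```

Run:
```python
from h import *
s,Rt=where()
```

```text
t 12.0 case tcp mm [-44.   68.3 158.5] toolaxes in case
 [[ 1.     0.005  0.012]
 [ 0.005 -1.     0.012]
 [ 0.012 -0.012 -1.   ]] F case [0.9 0.2 2.2] open 0.0006192586979013126
```

>>> play_rows([
  {"x": 0, "y": 1.0, "z": 0, "rx": 0, "ry": 0, "rz": 0, "grip": 1},
  {"x": 0, "y": 1.0, "z": -3.0, "rx": 0, "ry": 0, "rz": 0, "grip": 1},
  {"x": -3.5, "y": 0.5, "z": -3.0, "rx": 0, "ry": 0, "rz": 0, "grip": 1},
  {"x": -3.5, "y": 0.5, "z": -3.0, "rx": 0, "ry": 0, "rz": 0, "grip": 1},
  {"x": -3.5, "y": 0.5, "z": 0, "rx": 0, "ry": 0, "rz": 0, "grip": 1},
  {"x": 0, "y": 0, "z": 0, "rx": 0, "ry": 0, "rz": 0, "grip": 1},
])

```text
clock: 12.6
tcp_pos: [0.4198, 0.0417, 0.2471]
tcp_rot: [0.997, -0.071, 0.006, -0.005]
contact_force: [0.1, -0.3, 0.0]
opening: 0.0004
grip_force: 0.0
```

Run:
```python
from h import *
import cv2
s,Rt=where()
i=env.snapshot("wrist");cv2.imwrite("pics/w5.png",i[:,:,::-1])
h=cv2.cvtColor(i,cv2.COLOR_RGB2HSV)
o=cv2.cvtColor(cv2.imread("pics/w4.png"),cv2.COLOR_BGR2HSV);print(o[85,225],o[82,240],o[110,300])
m=cv2.inRange(h,(18,170,90),(32,255,255))
n,l,st,c=cv2.connectedComponentsWithStats(m)
for k in range(1,n):
    if st[k,4]>100: print(st[k])
# extent per column of brass
k=max([k for k in range(1,n) if st[k,0]<330 and st[k,1]<130],key=lambda k:st[k,2])
x0,y0,w,hh,_=st[k]; print([(x0+j,int((l[:,x0+j]==k).sum())) for j in range(0,w,3)])
```

```text
t 12.6 case tcp mm [-152.9   31.2  247.1] toolaxes in case
 [[ 1.     0.005  0.011]
 [ 0.005 -1.     0.012]
 [ 0.011 -0.012 -1.   ]] F case [ 0.2 -0.2  0. ] open 0.0004079630676641404
[ 23 129 230] [ 23 129 228] [ 19  72 237]
[ 494  138   66   66 2613]Traceback (most recent call last):
  File "<stdin>", line 12, in <module>
ValueError: max() iterable argument is empty
```

View pics/w5.png

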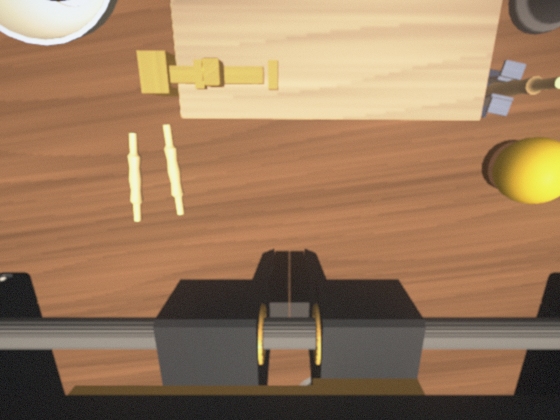

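The bolt has moved: its bar end is at (263,75), the stub at (211,73), and the tip has reached the keeper at (170,74).

Run:
```python
from h import *
for n,u,v,z in [("stub -y",219,73,.144),("stub +y",203,73,.144),("barend",263.5,75,.126),("strapA",273,75,.129),("lidL",182,118,.12)]:
    print(n,np.round(1e3*case(plane("wrist",u,v,z)),1))
```

```text
stub -y [-46.5  82.  144. ]
stub +y [-46.6  93.2 144. ]
barend [-45.7  52.7 126. ]
strapA [-46.   45.4 129. ]
lidL [-77.  119.1 120. ]
```

>>> play_rows([
  {"x": 3.5, "y": -0.8, "z": 0, "rx": 0, "ry": 0, "rz": 0, "grip": 1},
  {"x": 3.5, "y": -0.8, "z": 0, "rx": 0, "ry": 0, "rz": 0, "grip": 1},
  {"x": 3.5, "y": -0.8, "z": 0, "rx": 0, "ry": 0, "rz": 0, "grip": 1},
  {"x": 0, "y": 0, "z": 3.5, "rx": 0, "ry": 0, "rz": 0, "grip": 1},
  {"x": 0, "y": 0, "z": 3.5, "rx": 0, "ry": 0, "rz": 0, "grip": 1},
  {"x": 0, "y": 0, "z": 2.3, "rx": 0, "ry": 0, "rz": 0, "grip": 1},
  {"x": 0, "y": 0, "z": 0, "rx": 0, "ry": 0, "rz": 0, "grip": 1},
  {"x": 0, "y": 0, "z": 0, "rx": 0, "ry": 0, "rz": 0, "grip": 1},
])

```text
clock: 13.45
tcp_pos: [0.5321, 0.0513, 0.1556]
tcp_rot: [0.997, -0.071, 0.006, -0.005]
contact_force: [-0.1, 0.5, 0.6]
opening: 0.0008
grip_force: 0.0
```

Run:
```python
from h import *
s,Rt=where()
```

```text
t 13.45 case tcp mm [-43.3  57.2 155.6] toolaxes in case
 [[ 1.     0.005  0.012]
 [ 0.005 -1.     0.012]
 [ 0.012 -0.012 -1.   ]] F case [-0.2  0.5  0.6] open 0.0008241502043378069
```

>>> play_rows([
  {"x": 0, "y": -0.5, "z": 0.2, "rx": 0, "ry": 0, "rz": 0, "grip": 1},
  {"x": 0, "y": -0.5, "z": 0, "rx": 0, "ry": 0, "rz": 0, "grip": 1},
  {"x": 0, "y": -0.4, "z": 0, "rx": 0, "ry": 0, "rz": 0, "grip": 1},
  {"x": 0, "y": -0.3, "z": 0, "rx": 0, "ry": 0, "rz": 0, "grip": 1},
])

```text
clock: 13.85
tcp_pos: [0.5342, 0.0688, 0.1542]
tcp_rot: [0.997, -0.071, 0.007, -0.005]
contact_force: [0.8, -0.7, 0.8]
opening: 0.0005
grip_force: 0.7
```

>>> play_rows([
  {"x": 0, "y": -0.2, "z": 0, "rx": 0, "ry": 0, "rz": 0, "grip": 1},
  {"x": 0, "y": 0, "z": 0, "rx": 0, "ry": 0, "rz": 0, "grip": 1},
])

```text
clock: 14.05
tcp_pos: [0.5343, 0.0695, 0.1541]
tcp_rot: [0.997, -0.071, 0.007, -0.004]
contact_force: [-1.2, -7.8, 3.2]
opening: 0.0005
grip_force: 4.1
```

>>> play_rows([
  {"x": 0, "y": -0.15, "z": 0, "rx": 0, "ry": 0, "rz": 0, "grip": 1},
  {"x": 0, "y": 0, "z": 0, "rx": 0, "ry": 0, "rz": 0, "grip": 1},
])

```text
clock: 14.25
tcp_pos: [0.5344, 0.0698, 0.1541]
tcp_rot: [0.997, -0.071, 0.006, -0.003]
contact_force: [-2.1, -15.6, 4.0]
opening: 0.0005
grip_force: 7.8
```

Run:
```python
from h import *
s,Rt=where()
```

```text
t 14.25 case tcp mm [-43.7  75.8 154.1] toolaxes in case
 [[ 1.     0.006  0.012]
 [ 0.006 -1.     0.007]
 [ 0.012 -0.007 -1.   ]] F case [  0.2 -15.7   4. ] open 0.0004914782667349863
```

The bolt is at its stop with 15 N on it: 22.3 + 7.5 ≈ 29.8 mm. Retreating, then checking lid, bolt and drawer by numbers.

>>> play_rows([
  {"x": 0, "y": 1.0, "z": 0, "rx": 0, "ry": 0, "rz": 0, "grip": 1},
  {"x": 0, "y": 1.0, "z": -3.0, "rx": 0, "ry": 0, "rz": 0, "grip": 1},
  {"x": -3.5, "y": 0.8, "z": -3.3, "rx": 0, "ry": 0, "rz": 0, "grip": 1},
  {"x": -3.5, "y": 0.8, "z": -3.3, "rx": 0, "ry": 0, "rz": 0, "grip": 1},
  {"x": -3.5, "y": 0.8, "z": 0, "rx": 0, "ry": 0, "rz": 0, "grip": 1},
  {"x": 0, "y": 0, "z": 0, "rx": 0, "ry": 0, "rz": 0, "grip": 1},
  {"x": 0, "y": 0, "z": 0, "rx": 0, "ry": 0, "rz": 0, "grip": 1},
])

```text
clock: 14.95
tcp_pos: [0.423, 0.0422, 0.2482]
tcp_rot: [0.997, -0.071, 0.007, -0.006]
contact_force: [0.5, 0.2, 0.6]
opening: 0.0001
grip_force: 0.0
```

Run:
```python
from h import *
import cv2
s,Rt=where()
i=env.snapshot("wrist")
h=cv2.cvtColor(i,cv2.COLOR_RGB2HSV)
m=cv2.inRange(h,(21,105,90),(32,255,255));m[135:]=0;m[:45]=0;m[:,330:]=0
print([(u,int((m[:,u]>0).sum()),int(np.median(np.nonzero(m[:,u])[0]))) for u in range(130,300,2) if m[:,u].any()])
v=70
print("lid front edge rows", [int(np.argmax(np.abs(np.diff(h[95:140,u,2].astype(int)))))+95 for u in (200,300,400,460)])
```

```text
t 14.95 case tcp mm [-149.9   32.2  248.2] toolaxes in case
 [[ 1.     0.005  0.013]
 [ 0.005 -1.     0.012]
 [ 0.013 -0.012 -1.   ]] F case [0.5 0.2 0.6] open 0.00012738125738754084
[(142, 17, 65), (144, 34, 73), (146, 40, 76), (148, 40, 76), (150, 40, 76), (152, 40, 76), (154, 41, 77), (156, 41, 77), (158, 41, 77), (160, 41, 77), (162, 41, 77), (164, 41, 77), (166, 40, 76), (168, 33, 81), (170, 13, 91), (172, 7, 74), (174, 16, 78), (176, 16, 78), (178, 17, 78), (180, 16, 78), (182, 16, 78), (184, 16, 78), (186, 17, 79), (188, 16, 78), (190, 16, 78), (192, 17, 79), (194, 23, 75), (196, 26, 75), (198, 29, 77), (200, 28, 76), (202, 26, 76), (204, 28, 76), (206, 27, 76), (208, 26, 76), (210, 8, 85), (216, 5, 78), (218, 16, 78), (220, 17, 79), (222, 17, 79), (224, 17, 79), (226, 17, 79), (228, 17, 79), (230, 17, 79), (232, 17, 79), (234, 17, 79), (236, 17, 79), (238, 17, 79), (240, 16, 79), (242, 17, 79), (244, 17, 79), (246, 17, 79), (248, 17, 79), (250, 17, 79), (252, 17, 79), (254, 1, 84), (270, 27, 79), (272, 28, 78), (274, 28, 78), (276, 29, 79), (278, 17, 84)]
lid front edge rows [122, 123, 124, 124]
```

```bash
python3 -c "
from plant import env
print(env.job_done())"
```

```text
the job is handed in; nothing more can be done
None
```

I handed the job in with the case closed: by my measurements the drawer is home, the lid is shut and the bolt is fully across in its keeper (about 30 mm). The hand-in gave no verdict back.

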